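Stand the washing-up brush in its caddy to drip dry

ROBOT

A 6-joint arm with a two-finger parallel gripper is mounted at the origin on a cart in front of the work surface, level with it; the furniture and walls round the work are solid. World frame = base frame: x ahead of the robot, y to its left, z up, the work surface at z = 0. Lengths are in m, angles in rad, forces in N, time in s.
With the tool pointing down it reaches from about 0.25 to 0.725 m from the base axis. Payload 4 kg.
Tool frame: the origin (TCP) lies on the centre line of the jaws, within the pads' length; the fingertips stand finger_overhang ahead of it and the grasp point (between the pads) is the TCP (finger_overhang is the distance from the TCP to the fingertips, in m); z points along the fingers, y is the line along which they close (so a half turn about z gives the same grasp; the last joint's range is limited). The gripper opens to 85 mm and grips with 20 to 120 N. Pads are 22 mm wide; open, the fingers measure 114 mm over their backs; the gripper's body (76 mm by 85 mm) begins 54 mm behind the grasp point. The pads swing forward as they close: fully open they stand 13 mm farther back than shut.
Start: joints at [-1.264, 0.241, 0.005, 1.335, 0, 1.571], TCP at [0.151, -0.477, 0.25] pointing down, gripper open.
Joint ranges: [-2.72, 2.72], [-1.05, 1.87], [-1.09, 1.28], [-1.99, 2.15], [-1.42, 1.44], [-3.14, 3.14]. Speed limits (rad/s): [2.79, 2.79, 3.14, 3.14, 3.14, 3.14].

INTERFACE

Orientations are given as a rotation vector (axis times angle).
In Python, from station import * gives the robot as it stands. The module is installed in compiled form; this text tells all that it offers.
- The arm moves only by the shell command python3 -m crank 'ROWS' [OPENING] [FORCE]. ROWS is JSON, one flat list of numbers, 6 for each row, row after row: the shift along the tool's x, y, z in units of 0.5 m (1.0 is 0.5 m), then the turn, a rotation vector about the tool's x, y, z in units of 2 rad (1.0 is 2 rad). In form: [tx, ty, tz, rx, ry, rz, tx, ty, tz, rx, ry, rz, ...]. A call has 1 to 12 rows; each row is the pose to reach, as a shift and turn from the pose commanded when the call began, along the tool's axes at that moment; what a row does not reach only later rows make up. A row lasts 1/12 s, in which the tool goes at most 41.7 mm and 7.16 degrees, less where a joint would pass 70% of its speed; a pose out of reach is approached as far as the arm can. A call with a number of a shift or a turn outside -1 to 1 is refused whole. A call with a gripper value outside its range is refused whole. OPENING is the closure in counts, from 0 (fully open) to 255 (shut), set as the call begins (- or left out, the last holds). The fingers move at their own pace and stop on an object; FORCE is the grip in N (left out, the last holds). Time passes only in rows, so rows that repeat a pose let the fingers close. It gives the time, the measured TCP pose, the force, the opening and the grip force at its end, in the units of the state.
- state(): the state, without advancing time (a new reading comes with each control period).
- grab_frame(name): name is "scene" or "side" or "wrist"; returns a dict with "frame" (480x640x3 uint8, red, green, blue), "range_z" (480x640 float32, m along the optical axis (not along the pixel's ray), 0 where there is no reading), "fx", "fy", "cx", "cy" (pixels), "rvec" (rotation vector, rad) and "tvec" (3), from world to camera coordinates, as OpenCV has them; the wrist camera has in their place "mount" (4x4, takes a point from camera to tool coordinates, whose origin is the TCP and whose axes are the flange's). Camera axes: x right, y down, z forward; pixel columns grow to the right and rows downward; lengths in m; the calibration is good to about 2 mm. The wrist camera is an equidistant fisheye: a pixel r from the principal point sees the ray r / f radians off the axis. A picture is of the moment at which its call begins: read the wrist's pose just before it.
- job_done(): hands the job in; it is judged then, once.
Trained networks look in a picture, given as the dict that the camera call returned (one of the last four; its "shot" number tells which), for a name from the list of things; names that differ only in an ending like _2 or _b are one class to them, and where a whole thing is asked for, a point or a joint stands for the part that bears it (a point fixed in the world has none). Each returns a list of dicts, best first, with "score" (0 to 1); they miss things now and then, are a little off and sometimes report something else, mostly with a low value. They report only what shows in the picture. A call takes as long as a camera call. They do not tell look-alikes from the thing itself.
- spot_in(picture, thing): "uv" ([column, row] in pixels, amid what is visible of it).
The state is a dict: "t": time; "joint_positions": joint angles; "joint_velocities": joint speeds; "effort": joint torques, N m; "tcp_pos": TCP position; "eef_rot": TCP orientation; "force": force on the tool from outside, world axes, zero at the start; "torque": the same for the moment, N m; "grip_width": finger opening in m; "grip_force": force on a finger pad.
Only numpy, scipy, OpenCV 4.12 (cv2) and the standard library are available. Lean on these libraries where they do the work, as an engineer would, in place of code of your own. Each camera call takes 0.05 s, during which the arm holds its last target. There are 200 camera calls.

TASK

First stand the empty blue brush caddy in the middle of the round pink coaster. Then put the green washing-up brush into it, handle down and bristles up, leaning out over the caddy's cut-down side, and let go. Set both down gently instead of dropping them, and leave the mug, the jam jar and the tin where they stand.

Things in the scene. Friction and masses are not known exactly. Their poses are not given: they have to be found in the camera images.
- caddy: Loose brush caddy: square open blue box, 64 x 64 mm, 110 mm tall, 450 g, white band near the foot. Walls 5 mm, floor 6 mm thick (inside 54 x 54 mm). Origin: centre of the underside; z up; +x points to the cut-down side, where the middle 32 mm of the rim is only 92 mm high; the other rims are whole. Starts empty, upright, cut-down side turned 25 to 95 deg right of straight ahead.
- coaster: Fixed round pink coaster lying on the worktop, 95 mm across; things standing on it stand 3 mm above the worktop. Origin: centre of the underside.
- brush: Loose washing-up brush, 243 mm long, 70 g, lying on its bristles, head to the robot's right (80 to 112 deg right of ahead). Straight round green handle 13 mm thick, dark end, free for 190 mm from the end, rising 8 deg to a flat green head 52 x 38 x 10 mm with white and blue bristles below. Balances about 160 mm from the handle end. Origin: on the underside, mid-length; x to the head, bristles to -z.
- handle_end (a point): Tip of the brush's handle, on the handle's axis (about 6 mm above the worktop when the brush lies).
- brush_head (a point): Middle of the brush's flat green head, on the line of the handle's axis, 217 mm from handle_end.
- mug: Bystander: cream mug 80 x 111 x 94 mm, loose. Origin: centre of the underside.
- jam_jar: Bystander: jam jar with a white lid, 65 mm across, 94 mm tall, loose. Origin: centre of the underside.
- tin: Bystander: low food tin, 75 mm across, 58 mm tall, loose. Origin: centre of the underside.
There are look-alikes about, which are no part of the job. There is more than one size of the brush; the one meant has the size given above.

How it is judged:
By the outcome, as a careful person would: the job done as asked, in the order asked, and still so for the second after the job is handed in, with the robot touching nothing.
It also fails if it takes over 58 s, if anything falls off the work surface, if the arm or the gripper's body presses on something with over 40 N, if the wrist force passes 120 N, or if a joint passes its speed limit or range.

## Working session

There is one attempt and no reset: what is moved stays moved. The work goes in short steps, Python scripts to look and compute and a shell command to move; the robot and the scene stay as the last step left them, time stands still between calls to the robot, and variables do not carry over. Pictures are saved under pics/ and viewed, at most 10 in all, crops included, and the job is handed in when it is done.

```bash
mkdir -p pics
cat > h.py <<'E'
import numpy as np, cv2
from station import *
from scipy.spatial.transform import Rotation as R
def pts(p):
    z=p["range_z"].astype(float); v,u=np.mgrid[0:480,0:640]
    c=np.stack([(u-p["cx"])/p["fx"]*z,(v-p["cy"])/p["fy"]*z,z],-1)
    M=R.from_rotvec(np.ravel(p["rvec"])).as_matrix()
    w=(c-np.ravel(p["tvec"]))@M
    w[z==0]=np.nan
    return w
E
python3 - <<'E'
from h import *
s=state(); print({k:np.round(v,3).tolist() for k,v in s.items()})
ims=[]
for n in ("scene","side"):
    p=grab_frame(n); cv2.imwrite(f"pics/{n}0.png",p["frame"][...,::-1]); w=pts(p)
    np.savez(f"{n}0.npz",w=w,f=p["frame"])
    for t in ("caddy","coaster","brush","handle_end","brush_head","mug","jam_jar","tin"):
        for d in spot_in(p,t)[:3]:
            u,v=np.round(d["uv"]).astype(int); print(n,t,u,v,round(d["score"],2),np.round(w[v,u],3))
E
```

```text
{'t': 0.0, 'joint_positions': [-1.264, 0.241, 0.004, 1.335, -0.0, 1.571], 'joint_velocities': [-0.002, -0.0, -0.0, -0.0, 0.001, -0.002], 'effort': [-0.001, -37.231, 25.241, 0.017, -0.0, 0.0], 'tcp_pos': [0.151, -0.476, 0.249], 'eef_rot': [-3.103, -0.48, 0.001], 'force': [-0.349, -0.276, 0.119], 'torque': [-0.011, 0.029, 0.046], 'grip_force': 0.0, 'grip_width': 0.085}
scene caddy 354 173 0.79 [ 0.593 -0.135  0.082]
scene caddy 426 222 0.68 [ 0.429 -0.182  0.001]
scene caddy 292 216 0.31 [nan nan nan]
scene coaster 321 275 0.61 [0.508 0.079 0.005]
scene brush 428 217 0.93 [ 0.42  -0.17   0.031]
scene brush 378 343 0.74 [0.322 0.148 0.028]
scene handle_end 376 342 0.6 [0.326 0.148 0.027]
scene handle_end 427 219 0.56 [ 0.429 -0.186  0.007]
scene brush_head 375 343 0.97 [0.327 0.15  0.025]
scene brush_head 425 221 0.61 [ 0.434 -0.187 -0.003]
scene mug 240 196 0.66 [0.736 0.068 0.077]
scene mug 355 175 0.23 [ 0.589 -0.134  0.08 ]
scene jam_jar 260 348 0.81 [0.442 0.312 0.093]
scene tin 293 218 0.63 [0.621 0.032 0.058]
side caddy 310 204 0.56 [ 0.596 -0.124  0.06 ]
side coaster 321 277 0.96 [0.512 0.088 0.002]
side brush 399 300 0.92 [0.327 0.151 0.025]
side brush 379 218 0.61 [ 0.426 -0.181  0.009]
side handle_end 381 218 0.82 [ 0.42  -0.176  0.013]
side handle_end 398 302 0.65 [0.328 0.163 0.029]
side brush_head 374 217 0.79 [ 0.433 -0.145  0.033]
side brush_head 398 303 0.54 [0.327 0.166 0.029]
side mug 217 220 0.9 [0.774 0.047 0.091]
side jam_jar 321 329 0.76 [0.449 0.327 0.076]
side jam_jar 379 218 0.3 [ 0.426 -0.181  0.009]
side tin 280 240 0.91 [0.624 0.038 0.053]
```

View pics/scene0.png

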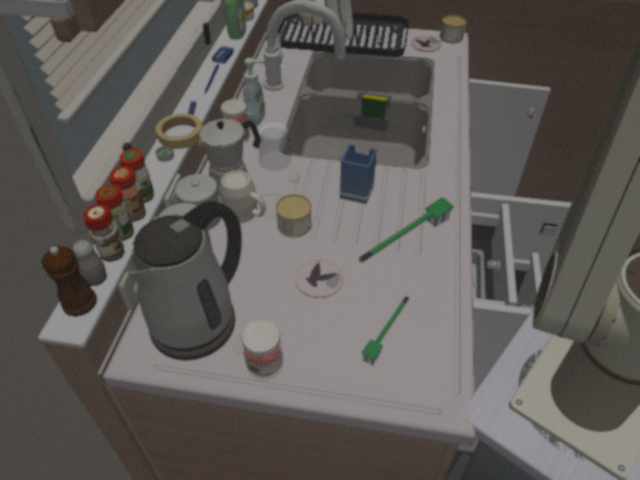

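View pics/side0.png

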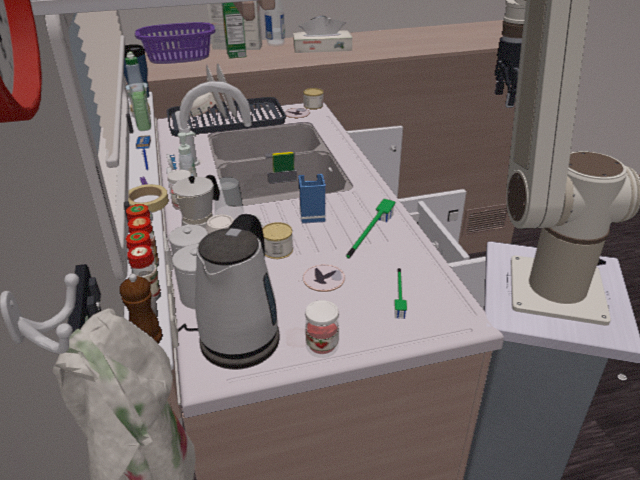

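The scene view shows one caddy (355,173) and the near pink coaster (320,278); another coaster lies beyond the sink at (427,43). There are two green brushes: one from (362,258) to (440,208) with its head to the right, and a small one from (406,299) to (373,350) with its head to the left. The first fits, being longer with its head to the robot's right. I'll measure both and check a crop.

Run:
```python
from h import *
for n in ("scene","side"):
    d=np.load(n+"0.npz"); w=d["w"]; f=d["f"]; hsv=cv2.cvtColor(f,cv2.COLOR_RGB2HSV)
    H,S,V=[hsv[...,i].astype(int) for i in range(3)]
    reg=(w[...,0]>.2)&(w[...,0]<.75)&(w[...,1]>-.32)&(w[...,1]<.35)&(w[...,2]>-.02)&(w[...,2]<.16)
    g=reg&(H>50)&(H<80)&(S>120)
    k,l,st,c=cv2.connectedComponentsWithStats(g.astype(np.uint8))
    for i in range(1,k):
        if st[i,4]<40: continue
        q=w[l==i]; m=q[:,:2].mean(0); ax=np.linalg.svd(q[:,:2]-m,full_matrices=False)[2][0]; t=(q[:,:2]-m)@ax
        print(n,"green",np.round(c[i]),"len",round(np.ptp(t),3),"ends",np.round(m+ax*t.min(),3),np.round(m+ax*t.max(),3),np.round(ax,3),"z",np.round(np.percentile(q[:,2],[2,98]),3))
    b=reg&(H>98)&(H<125)&(S>90)&(w[...,2]>.015)&(w[...,0]>.5)&(w[...,1]<-.05)
    q=w[b]; 
    print(n,"caddy n",len(q),"z",np.round(np.percentile(q[:,2],[1,99]),3))
    q=q[np.abs(q[:,1]+.13)<.08]
    r=cv2.minAreaRect(q[:,:2].astype(np.float32)*1000); print(r, cv2.boxPoints(r).round())
    top=q[q[:,2]>.1]; r=cv2.minAreaRect(top[:,:2].astype(np.float32)*1000); print("top",len(top),r, cv2.boxPoints(r).round())
    near=(np.hypot(w[...,0]-.51,w[...,1]-.083)<.08)&(w[...,2]<.02)
    pk=near&(((H<12)|(H>165))&(S>35))
    ys,xs=np.where(near); q=w[pk]; 
    (cx,cy),rad=cv2.minEnclosingCircle(q[:,:2].astype(np.float32)); print(n,"coaster",len(q),cx,cy,rad,(q[:,:2].max(0)+q[:,:2].min(0))/2)
a=np.load("scene0.npz")["f"][150:370,300:470,::-1]; b=np.load("side0.npz")["f"][160:330,260:440,::-1]
a=cv2.resize(a,(400,518),interpolation=2); b=cv2.resize(b,(400,378),interpolation=2); b=cv2.copyMakeBorder(b,0,140,0,0,0)
cv2.imwrite("pics/crop.png",np.hstack([a,b]))
```

```text
scene green [425. 217.] len 0.2 ends [ 0.408 -0.223] [ 0.461 -0.03 ] [0.268 0.963] z [0.017 0.044]
scene green [372. 349.] len 0.046 ends [0.328 0.134] [0.32 0.18] [-0.179  0.984] z [0.025 0.033]
scene caddy n 395 z [0.055 0.113]
((600.7398071289062, -161.1561279296875), (61.2552490234375, 68.37245178222656), 20.60674476623535) [[ 560. -140.]
 [ 584. -204.]
 [ 641. -182.]
 [ 617. -118.]]
top 192 ((600.5624389648438, -160.87889099121094), (61.239227294921875, 65.62891387939453), 20.334684371948242) [[ 560. -141.]
 [ 583. -202.]
 [ 641. -181.]
 [ 618. -119.]]
scene coaster 90 0.5063406825065613 0.08979678899049759 0.04682695493102074 [0.50588748 0.09984639]
side green [376. 218.] len 0.206 ends [ 0.406 -0.223] [ 0.461 -0.025] [0.268 0.963] z [0.013 0.044]
side green [400. 297.] len 0.151 ends [0.343 0.035] [0.32  0.184] [-0.151  0.989] z [0.01  0.031]
side caddy n 916 z [0.023 0.111]
((602.0105590820312, -158.68386840820312), (64.15266418457031, 75.63166046142578), 20.94448471069336) [[ 559. -135.]
 [ 586. -205.]
 [ 645. -183.]
 [ 618. -112.]]
top 175 ((602.1182861328125, -158.3770751953125), (64.24917602539062, 75.37627410888672), 21.719890594482422) [[ 558. -135.]
 [ 586. -205.]
 [ 646. -182.]
 [ 618. -111.]]
side coaster 131 0.5042030215263367 0.08812758326530457 0.05053737759590149 [0.50670144 0.08740883]
```

View pics/crop.png

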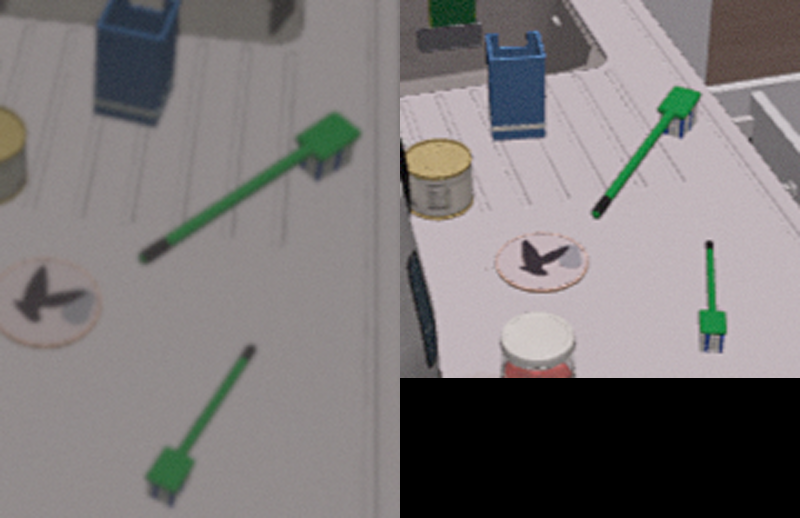

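The crop confirms it. The target brush is the one at scene (362,258)–(440,208): about 243 mm long, dark end to the front left, head to the robot's right. The other is only about 150 mm. The caddy's cut-down side faces away, at about -69° yaw.

```bash
cat >> h.py <<'E'
def frame(z,y):
    z=np.array(z,float); z/=np.linalg.norm(z); y=np.array(y,float); y-=z*(y@z); y/=np.linalg.norm(y)
    return np.stack([np.cross(y,z),y,z],1)
def ang(a,pitch=90): # tool pointing down with y at angle a deg
    a=np.radians(a); return frame([0,0,-1],[np.cos(a),np.sin(a),0])
def rel(P,M,s=None,base=None):
    s=s or state(); p0,R0=base if base else (np.array(s["tcp_pos"]),R.from_rotvec(s["eef_rot"]).as_matrix())
    d=R0.T@(np.array(P)-p0); r=R.from_matrix(R0.T@M).as_rotvec()
    print("row",np.round(d/.5,3).tolist(),np.round(r/2,3).tolist(),"nrows",int(np.ceil(max(np.linalg.norm(d)/.0417,np.degrees(np.linalg.norm(r))/7.16))))
E
python3 - <<'E'
from h import *
import station; print([k for k in dir(station) if k[0]!='_']); print(getattr(station,'finger_overhang',None))
rel([.601,-.160,.22],ang(20.8))
w=np.load("scene0.npz")["w"].reshape(-1,3); 
k=w[(w[:,2]>.02)&(w[:,2]<.4)&(np.hypot(w[:,0]-.52,w[:,1]-.09)<.2)&(w[:,1]>.05)]
print(np.nanmin(k,0),np.nanmax(k,0)); d=np.hypot(k[:,0]-.507,k[:,1]-.088); o=np.argsort(d)[:200:20]; print(k[o].round(3))
E
```

```text
['IKError', 'finger_overhang', 'grab_frame', 'job_done', 'spot_in', 'state']
0.019
row [1.049, -0.332, 0.061] [0.0, 0.0, -0.814] nrows 14
[0.32554513 0.05053094 0.02002394] [0.7126889  0.28755445 0.24641669]
[[0.608 0.182 0.159]
 [0.608 0.184 0.13 ]
 [0.607 0.187 0.184]
 [0.607 0.189 0.127]
 [0.609 0.188 0.165]
 [0.608 0.19  0.143]
 [0.608 0.191 0.136]
 [0.603 0.197 0.192]
 [0.608 0.194 0.153]
 [0.607 0.195 0.115]]
```

```bash
python3 -m crank '[0.95,-0.3,0.06,0,0,-0.4, 0.95,-0.3,0.06,0,0,-0.6, 0.95,-0.3,0.06,0,0,-0.814, 0.95,-0.3,0.06,0,0,-0.814, 0.95,-0.3,0.06,0,0,-0.814, 0.95,-0.3,0.06,0,0,-0.814, 0.95,-0.3,0.06,0,0,-0.814, 0.95,-0.3,0.06,0,0,-0.814, 0.95,-0.3,0.06,0,0,-0.814, 0.95,-0.3,0.06,0,0,-0.814, 0.95,-0.3,0.06,0,0,-0.814, 0.95,-0.3,0.06,0,0,-0.814]' 0
python3 - <<'E'
from h import *
s=state(); print(np.round(s["joint_positions"],3),s["t"])
rel([.601,-.160,.22],ang(20.8))
E
```

```text
t: 1.9
tcp_pos: [0.5601, -0.1886, 0.2202]
eef_rot: [1.936, 2.474, 0.0]
force: [0.2, -0.8, -0.7]
grip_width: 0.0851
grip_force: 0.0
[-0.325  0.435  0.204  1.339 -0.     1.003] 1.9
row [0.036, 0.093, 0.0] [0.0, 0.0, -0.06] nrows 2
```

```bash
python3 -m crank '[0.036,0.093,0,0,0,-0.06, 0.036,0.093,0,0,0,-0.06, 0.036,0.093,0,0,0,-0.06, 0.036,0.093,0,0,0,-0.06]'
python3 - <<'E'
from h import *
s=state(); p=grab_frame("wrist"); np.savez("w1.npz",**{k:p[k] for k in("frame","range_z","mount")})
print({k:p[k] for k in("fx","fy","cx","cy")},np.round(p["mount"],3).tolist())
f=p["frame"]; v,u=np.mgrid[0:480,0:640]; x=(u-p["cx"])/p["fx"]; y=(v-p["cy"])/p["fy"]; r=np.hypot(x,y)+1e-9
z=p["range_z"].astype(float); t=np.tan(np.minimum(r,1.4)); c=np.stack([x/r*t*z,y/r*t*z,z],-1)
m=p["mount"]; T=c@m[:3,:3].T+m[:3,3]; W=T@R.from_rotvec(s["eef_rot"]).as_matrix().T+s["tcp_pos"]
hsv=cv2.cvtColor(f,cv2.COLOR_RGB2HSV).astype(int)
b=(hsv[...,0]>98)&(hsv[...,0]<125)&(hsv[...,1]>90)&(z>0)&(W[...,2]>.1)&(W[...,2]<.12)&(np.hypot(W[...,0]-.6,W[...,1]+.16)<.08)
q=W[b]; print(len(q)); rr=cv2.minAreaRect(q[:,:2].astype(np.float32)*1000); print(rr,cv2.boxPoints(rr).round(1).tolist(), s["tcp_pos"])
cv2.imwrite("pics/w1.png",f[...,::-1])
E
```

```text
t: 2.23
tcp_pos: [0.5992, -0.1616, 0.2197]
eef_rot: [-1.792, -2.579, 0.002]
force: [0.3, 0.3, -0.5]
grip_width: 0.0853
grip_force: 0.0
{'fx': 371.64829954431775, 'fy': 371.64829954431775, 'cx': 318.0025047842171, 'cy': 239.8738923294903} [[-0.002, -0.96, -0.28, 0.07], [1.0, -0.001, -0.002, 0.0], [0.001, -0.28, 0.96, -0.123], [0.0, 0.0, 0.0, 1.0]]
2000
((601.6604614257812, -163.73562622070312), (63.30088806152344, 63.38346862792969), 20.778213500976562) [[560.7999877929688, -145.3000030517578], [583.2999877929688, -204.60000610351562], [642.5, -182.10000610351562], [620.0, -122.9000015258789]] [ 0.59921339 -0.16156913  0.21966209]
```

View pics/w1.png

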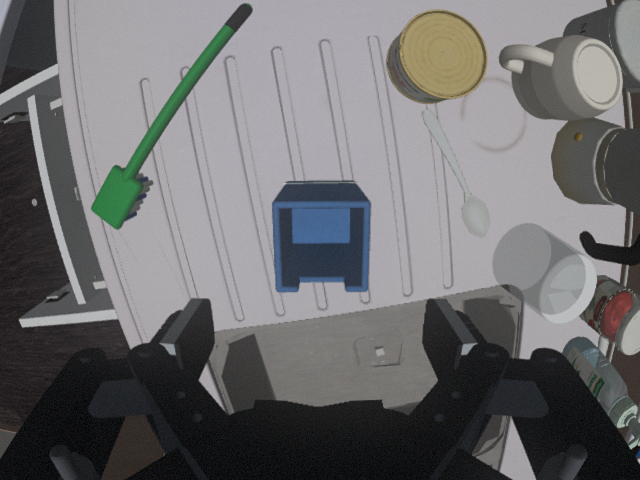

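The wrist view has the caddy at (321,240) with its notch at the bottom edge, between the fingers. I'll descend and grip it.

```bash
python3 -m crank '[-0.005,0.002,0.08,0,0,0, -0.005,0.002,0.15,0,0,0, -0.005,0.002,0.2,0,0,0, -0.005,0.002,0.24,0,0,0, -0.005,0.002,0.26,0,0,0, -0.005,0.002,0.279,0,0,0, -0.005,0.002,0.279,0,0,0, -0.005,0.002,0.279,0,0,0]' 0
python3 -m crank '[0,0,0,0,0,0, 0,0,0,0,0,0, 0,0,0,0,0,0, 0,0,0,0,0,0, 0,0,0,0,0,0, 0,0,0,0,0,0, 0,0,0,0,0,0, 0,0,0,0,0,0]' 255 50
python3 - <<'E'
from h import *
rel([.56,-.06,.20],ang(60)); rel([.507,.088,.20],ang(96))
E
```

```text
t: 2.95
tcp_pos: [0.6014, -0.1646, 0.0818]
eef_rot: [1.794, 2.578, 0.001]
force: [-0.6, 0.4, -0.0]
grip_width: 0.0856
grip_force: 0.0
t: 3.62
tcp_pos: [0.6026, -0.1643, 0.0828]
eef_rot: [1.791, 2.577, 0.001]
force: [-0.4, -0.4, 6.0]
grip_width: 0.0635
grip_force: 57.9
row [0.225, -0.007, -0.235] [0.001, 0.002, -0.346] nrows 6
row [0.539, -0.003, -0.236] [0.0, 0.002, -0.66] nrows 11
```

```bash
python3 -m crank '[0,0,-0.05,0,0,0, 0,0,-0.12,0,0,0, 0,0,-0.18,0,0,0, 0,0,-0.236,0,0,0, 0.225,-0.005,-0.236,0,0,-0.346, 0.225,-0.005,-0.236,0,0,-0.346, 0.225,-0.005,-0.236,0,0,-0.346, 0.225,-0.005,-0.236,0,0,-0.346, 0.539,-0.003,-0.236,0,0,-0.66, 0.539,-0.003,-0.236,0,0,-0.66, 0.539,-0.003,-0.236,0,0,-0.66, 0.539,-0.003,-0.236,0,0,-0.66]'
python3 - <<'E'
from h import *
s=state(); print(s["t"],s["force"],np.round(s["joint_positions"],2)); rel([.507,.088,.20],ang(96))
E
```

```text
t: 4.62
tcp_pos: [0.5034, 0.0906, 0.1975]
eef_rot: [-0.325, -3.121, -0.001]
force: [0.6, 0.1, -5.7]
grip_width: 0.0634
grip_force: 58.6
4.6167 [ 0.59502122  0.05433004 -5.68961906] [ 0.18  0.29 -0.06  1.22  0.    0.38]
row [-0.008, -0.004, -0.005] [0.0, -0.002, -0.156] nrows 3
```

Run:
```python
from h import *
from scipy.optimize import least_squares
for n in ("scene","side"):
    d=np.load(n+"0.npz"); w=d["w"]; f=d["f"].astype(int)
    near=(np.hypot(w[...,0]-.507,w[...,1]-.088)<.07)&(w[...,2]<.02)
    pk=near&((f[...,0]-f[...,1])>np.median((f[...,0]-f[...,1])[near])+8)
    q=w[pk][:,:2]; r=least_squares(lambda c:np.hypot(*(q-c).T)-.0465,[.507,.088],loss="soft_l1",f_scale=.002)
    e=np.hypot(*(q-r.x).T); print(n,len(q),r.x.round(4),np.percentile(e,[5,25,50,75,95]).round(4))
```

```text
scene 59 [0.5086 0.0864] [0.0443 0.0456 0.0463 0.0472 0.0485]
side 162 [0.5063 0.0876] [0.0428 0.0449 0.0462 0.0476 0.0514]
```

```bash
python3 -m crank '[-0.011,-0.006,0.03,0,0,-0.156, -0.011,-0.006,0.06,0,0,-0.156, -0.011,-0.006,0.09,0,0,-0.156, -0.011,-0.006,0.12,0,0,-0.156, -0.011,-0.006,0.15,0,0,-0.156, -0.011,-0.006,0.17,0,0,-0.156, -0.011,-0.006,0.19,0,0,-0.156, -0.011,-0.006,0.2,0,0,-0.156, -0.011,-0.006,0.205,0,0,-0.156, -0.011,-0.006,0.21,0,0,-0.156, -0.011,-0.006,0.21,0,0,-0.156, -0.011,-0.006,0.21,0,0,-0.156]'
python3 - <<'E'
from h import *
rel([.5085,.087,.0858],ang(96))
E
```

```text
t: 5.62
tcp_pos: [0.5112, 0.0842, 0.0944]
eef_rot: [-0.153, 3.137, 0.0]
force: [0.1, 0.6, -5.6]
grip_width: 0.0629
grip_force: 59.1
row [0.005, 0.006, 0.017] [0.0, 0.001, -0.004] nrows 1
```

```bash
python3 -m crank '[0.004,0.005,0.003,0,0,0, 0.004,0.005,0.006,0,0,0, 0.004,0.005,0.008,0,0,0, 0.004,0.005,0.01,0,0,0, 0.004,0.005,0.012,0,0,0, 0.004,0.005,0.012,0,0,0]'; python3 -m crank '[0,0,0.001,0,0,0, 0,0,0.002,0,0,0, 0,0,0.003,0,0,0, 0,0,0.003,0,0,0]'
```

```text
t: 6.12
tcp_pos: [0.5084, 0.0864, 0.0876]
eef_rot: [0.153, -3.138, 0.0]
force: [0.4, -0.5, -6.2]
grip_width: 0.0634
grip_force: 59.1
t: 6.45
tcp_pos: [0.5087, 0.0864, 0.0868]
eef_rot: [-0.153, 3.137, 0.0]
force: [-0.2, 0.0, -0.4]
grip_width: 0.0635
grip_force: 59.8
```

```bash
python3 -m crank '[0,0,0.001,0,0,0, 0,0,0.001,0,0,0]'; python3 -m crank '[0,0,0.001,0,0,0, 0,0,0.001,0,0,0, 0,0,0.001,0,0,0, 0,0,0.001,0,0,0, 0,0,0.001,0,0,0, 0,0,0.001,0,0,0, 0,0,-0.03,0,0,0, 0,0,-0.08,0,0,0, 0,0,-0.15,0,0,0, 0,0,-0.22,0,0,0, 0,0,-0.28,0,0,0, 0,0,-0.28,0,0,0]' 0
cat >> h.py <<'E'
K=(371.648,318.0025,239.874)
def wpts(z,m,pos,rv):
    v,u=np.mgrid[0:480,0:640]; x=(u-K[1])/K[0]; y=(v-K[2])/K[0]; r=np.hypot(x,y)+1e-9
    z=z.astype(float); t=np.tan(np.minimum(r,1.4)); c=np.stack([x/r*t*z,y/r*t*z,z],-1)
    W=(c@m[:3,:3].T+m[:3,3])@R.from_rotvec(rv).as_matrix().T+pos; W[z==0]=np.nan; return W
def brush(W,f,lim=.05):
    hsv=cv2.cvtColor(f,cv2.COLOR_RGB2HSV).astype(int)
    g=((hsv[...,0]>50)&(hsv[...,0]<80)&(hsv[...,1]>120)&(W[...,2]>-.01)&(W[...,2]<.08)&(W[...,0]>.3)&(W[...,0]<.55)&(W[...,1]<.02)&(W[...,1]>-.3))
    q=W[g]; h=q[q[:,1]>-.165]; m=h.mean(0); ax=np.linalg.svd(h[:,:2]-m[:2],full_matrices=False)[2][0]; ax*=-np.sign(ax[1])
    t=(q[:,:2]-m[:2])@ax; print("n",len(q),"mid",m.round(4),"h",ax.round(4),"head tip",(m[:2]+ax*np.percentile(t,99.5)).round(4),"green start",(m[:2]+ax*np.percentile(t,.5)).round(4))
    return m,ax,t.max()
E
python3 - <<'E'
from h import *
d=np.load("w1.npz"); W=wpts(d["range_z"],d["mount"],[.5992,-.1616,.2197],[-1.792,-2.579,.002]); brush(W,d["frame"])
s=state();print(np.round(s["joint_positions"],2))
p=grab_frame("side"); w=pts(p); q=p["frame"][150:330,230:450]; cv2.imwrite("pics/s2.png",cv2.resize(q,None,fx=3,fy=3)[...,::-1])
f=p["frame"]; hsv=cv2.cvtColor(f,cv2.COLOR_RGB2HSV).astype(int)
b=(hsv[...,0]>98)&(hsv[...,0]<125)&(hsv[...,1]>90)&(w[...,2]>.1)&(w[...,2]<.125)&(np.hypot(w[...,0]-.507,w[...,1]-.088)<.07)
print(b.sum(),cv2.minAreaRect(w[b][:,:2].astype(np.float32)*1000))
E
```

```text
t: 6.62
tcp_pos: [0.5088, 0.0864, 0.0867]
eef_rot: [-0.152, 3.137, 0.0]
force: [-1.0, -0.7, 4.4]
grip_width: 0.0632
grip_force: 60.3
t: 7.62
tcp_pos: [0.5121, 0.0871, 0.2328]
eef_rot: [-0.152, 3.125, 0.002]
force: [1.0, 0.7, -0.3]
grip_width: 0.0854
grip_force: 0.0
n 3206 mid [ 0.4451 -0.097   0.0248] h [-0.2647 -0.9643] head tip [ 0.4092 -0.2279] green start [ 0.4636 -0.0297]
[ 0.17  0.28  0.01  1.29 -0.    0.07]
349 ((510.1064453125, 90.52256774902344), (62.13288116455078, 68.16681671142578), 5.167901992797852)
```

View pics/s2.png

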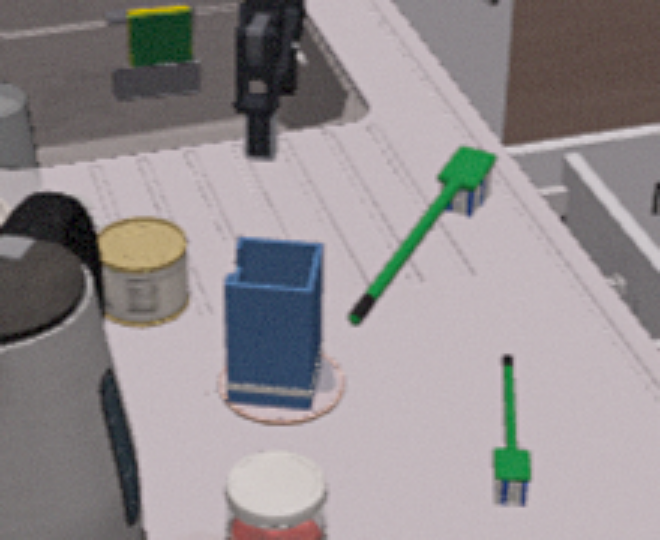

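The side crop shows the caddy upright on the coaster, foot around (272,385) in the crop, with the notch facing forward. Next I take a wrist view from above to check centring, then move to the brush.

Run:
```python
from h import *
from scipy.optimize import least_squares
s=state(); p=grab_frame("wrist"); f=p["frame"].astype(int); W=wpts(p["range_z"],p["mount"],s["tcp_pos"],s["eef_rot"])
hsv=cv2.cvtColor(p["frame"],cv2.COLOR_RGB2HSV).astype(int)
near=np.hypot(W[...,0]-.507,W[...,1]-.088)<.07
b=near&(hsv[...,0]>98)&(hsv[...,0]<125)&(hsv[...,1]>90)&(W[...,2]>.103)&(W[...,2]<.125)
print(b.sum(),cv2.minAreaRect(W[b][:,:2].astype(np.float32)*1000))
n2=near&(W[...,2]<.02); df=f[...,0]-f[...,1]; pk=n2&(df>np.median(df[n2])+8); q=W[pk][:,:2]
r=least_squares(lambda c:np.hypot(*(q-c).T)-.0465,[.507,.088],loss="soft_l1",f_scale=.002); e=np.hypot(*(q-r.x).T); print(len(q),r.x.round(4),np.percentile(e,[5,50,95]).round(4))
cv2.imwrite("pics/w2.png",f[...,::-1].astype(np.uint8))
h=np.array([-.2647*.9903,-.9643*.9903,.1392]); n=np.array([-.2647*.1392,-.9643*.1392,-.9903]); t=np.radians(18)
M=frame(np.cos(t)*n-np.sin(t)*h,[.9643,-.2647,0]); P=np.array([.4337,-.1387,.032])
print(M.round(3).tolist()); rel(P+[0,0,.11],M); rel(P,M)
```

```text
1932 ((511.00738525390625, 85.75862121582031), (62.800209045410156, 62.851318359375), 5.501296043395996)
460 [0.5071 0.0849] [0.0451 0.0466 0.0478]
[[0.261, 0.964, 0.046], [0.95, -0.265, 0.167], [0.174, 0.0, -0.985]]
row [0.195, -0.434, 0.17] [-0.082, 0.059, 0.965] nrows 16
row [0.196, -0.434, 0.39] [-0.082, 0.059, 0.965] nrows 16
```

Wrist measurement: the caddy is about 4 mm from the coaster's centre, which is good. On to the brush.

```bash
python3 -m crank '[0.195,-0.434,0,-0.04,0.03,0.48, 0.195,-0.434,0,-0.04,0.03,0.48, 0.195,-0.434,0,-0.04,0.03,0.48, 0.195,-0.434,0,-0.04,0.03,0.48, 0.195,-0.434,0,-0.04,0.03,0.48, 0.195,-0.434,0.17,-0.082,0.059,0.965, 0.195,-0.434,0.17,-0.082,0.059,0.965, 0.195,-0.434,0.17,-0.082,0.059,0.965, 0.195,-0.434,0.17,-0.082,0.059,0.965, 0.195,-0.434,0.17,-0.082,0.059,0.965, 0.195,-0.434,0.17,-0.082,0.059,0.965, 0.195,-0.434,0.17,-0.082,0.059,0.965]' 0
python3 -m crank '[0,0,0,0,0,0.3, 0,0,0,0,0,0.3]'
cat > g.py <<'E'
from h import *
h=np.array([-.2647*.9903,-.9643*.9903,.1392]); n=np.array([-.2647*.1392,-.9643*.1392,-.9903]); t=np.radians(18)
M=frame(np.cos(t)*n-np.sin(t)*h,[.9643,-.2647,0]); P=np.array([.4337,-.1387,.032])
s=state(); print(np.round(s["joint_positions"],2)); rel(P+[0,0,.11],M); rel(P,M)
E
python3 g.py
```

```text
t: 8.72
tcp_pos: [0.431, -0.1386, 0.1387]
eef_rot: [-1.966, -2.324, -0.167]
force: [-0.0, 0.3, 0.5]
grip_width: 0.0854
grip_force: 0.0
t: 8.88
tcp_pos: [0.4309, -0.1386, 0.1388]
eef_rot: [-2.232, -2.053, -0.147]
force: [-0.8, 0.1, 0.3]
grip_width: 0.0854
grip_force: 0.0
[-0.39  0.27 -0.27  1.09  0.13  1.26]
row [0.001, 0.005, -0.006] [-0.021, 0.016, 0.09] nrows 2
row [-0.03, 0.008, 0.211] [-0.021, 0.016, 0.09] nrows 3
```

```bash
python3 -m crank '[0,0.005,-0.006,-0.021,0.016,0.09, 0,0.005,-0.006,-0.021,0.016,0.09, 0,0.005,-0.006,-0.021,0.016,0.09, 0,0.005,-0.006,-0.021,0.016,0.09]'
python3 - <<'E'
from h import *
s=state(); p=grab_frame("wrist"); W=wpts(p["range_z"],p["mount"],s["tcp_pos"],s["eef_rot"]); brush(W,p["frame"])
f=p["frame"]; dk=(f.max(-1)<75)&(np.hypot(W[...,0]-.47,W[...,1]+.01)<.035)&(W[...,2]>.003)&(W[...,2]<.03); q=W[dk]
t=(q[:,:2]-[.4451,-.097])@np.array([-.2647,-.9643]); print(dk.sum(),q.mean(0).round(4),"end",(np.array([.4451,-.097])+np.percentile(t,1)*np.array([-.2647,-.9643])).round(4))
E
python3 g.py
```

```text
t: 9.22
tcp_pos: [0.4337, -0.1392, 0.1424]
eef_rot: [-2.401, -1.848, -0.212]
force: [0.2, -0.3, -0.2]
grip_width: 0.0851
grip_force: 0.0
n 6443 mid [ 0.4439 -0.0994  0.025 ] h [-0.2646 -0.9644] head tip [ 0.4086 -0.2279] green start [ 0.4629 -0.03  ]
553 [ 0.4671 -0.0156  0.0127] end [ 0.4711 -0.0024]
[-0.42  0.25 -0.29  1.06  0.17  1.41]
row [0.001, -0.001, 0.001] [0.001, 0.0, 0.005] nrows 1
row [-0.037, -0.002, 0.218] [0.001, 0.0, 0.005] nrows 3
```

```bash
python3 -m crank '[-0.009,0,0.05,0,0,0, -0.017,0,0.1,0,0,0, -0.026,-0.001,0.15,0,0,0, -0.031,-0.001,0.18,0,0,0, -0.034,-0.002,0.2,0,0,0, -0.036,-0.002,0.212,0,0,0, -0.037,-0.002,0.218,0,0,0, -0.037,-0.002,0.218,0,0,0]'
python3 -m crank '[0,0,0,0,0,0, 0,0,0,0,0,0, 0,0,0,0,0,0, 0,0,0,0,0,0, 0,0,0,0,0,0, 0,0,0,0,0,0, 0,0,0,0,0,0, 0,0,0,0,0,0, 0,0,0,0,0,0, 0,0,0,0,0,0]' 255 50
```

```text
t: 9.93
tcp_pos: [0.4346, -0.1387, 0.0326]
eef_rot: [-2.403, -1.849, -0.214]
force: [-0.1, -1.1, 0.2]
grip_width: 0.0855
grip_force: 0.0
t: 10.77
tcp_pos: [0.4349, -0.139, 0.0335]
eef_rot: [-2.405, -1.849, -0.215]
force: [-1.8, 0.2, 4.8]
grip_width: 0.011
grip_force: 48.8
```

```bash
python3 -m crank '[0.017,0,-0.1,0,0,0, 0.035,0,-0.2,0,0,0, 0.052,0,-0.3,0,0,0, 0.07,0,-0.4,0,0,0, 0.07,0,-0.4,0,0,0, 0.07,0,-0.4,0,0,0, 0.07,0,-0.4,0,0,0]'
cat > e.py <<'E'
from h import *
def meas(save=None):
    s=state(); p=grab_frame("wrist"); T=wpts(p["range_z"],p["mount"],np.zeros(3),np.zeros(3)); f=p["frame"]
    hsv=cv2.cvtColor(f,cv2.COLOR_RGB2HSV).astype(int)
    box=(np.abs(T[...,1])<.03)&(T[...,0]>.015)&(T[...,0]<.2)&(np.abs(T[...,2])<.08)
    g=box&(hsv[...,0]>50)&(hsv[...,0]<80)&(hsv[...,1]>110); q=T[g]; m=q.mean(0); a=np.linalg.svd(q-m,full_matrices=False)[2][0]; a*=np.sign(a[0])
    k=T[box&(np.linalg.norm(np.cross(T-m,a),axis=-1)<.02)]
    print("n",len(q),len(k),"mid",m.round(4),"axis to end",a.round(3),"end tool",(m+a*np.percentile((k-m)@a,99.5)).round(4))
    if save: cv2.imwrite(save,f[...,::-1])
    return s
if __name__=="__main__":
    s=meas(); print(s["tcp_pos"],s["grip_width"],s["force"])
    M0=R.from_rotvec([-2.405,-1.849,-.215]).as_matrix(); print("expected",(M0.T@(np.array([.472,.001,.0065])-[.4349,-.139,.0335])).round(4))
E
python3 e.py
```

```text
t: 11.35
tcp_pos: [0.4351, -0.1394, 0.2383]
eef_rot: [-2.408, -1.852, -0.219]
force: [-0.6, 0.3, -2.4]
grip_width: 0.0108
grip_force: 49.3
n 6948 8875 mid [0.0581 0.0004 0.0198] axis to end [0.889 0.004 0.457] end tool [0.1286 0.0008 0.0561]
[ 0.43514123 -0.13938804  0.23831563] 0.01078965671044329 [-0.55851924  0.29801558 -2.39483779]
expected [ 0.138  -0.0004  0.0516]
```

Run:
```python
from h import *
s=state(); M=R.from_rotvec(s["eef_rot"]).as_matrix()
ims=[]
for n in("side","scene"):
    p=grab_frame(n); w=pts(p); f=p["frame"]; hsv=cv2.cvtColor(f,cv2.COLOR_RGB2HSV).astype(int)
    T=(w-s["tcp_pos"])@M
    g=(hsv[...,0]>50)&(hsv[...,0]<80)&(hsv[...,1]>110)&(np.abs(T[...,1])<.03)&(T[...,0]>.015)&(T[...,0]<.2)&(np.abs(T[...,2])<.1)
    q=T[g]
    if len(q)>5:
        m=np.median(q,0); a=np.linalg.svd(q-m,full_matrices=False)[2][0]; print(n,len(q),m.round(4),(a*np.sign(a[0])).round(3),np.percentile(q,[1,99],axis=0).round(3).tolist())
    c=(80,330,250,470) if n=="side" else (60,330,300,520)
    ims.append(cv2.resize(f[c[0]:c[1],c[2]:c[3],::-1],(400,450)))
cv2.imwrite("pics/s3.png",np.hstack(ims))
```

```text
side 147 [ 0.0673 -0.0035  0.0245] [ 0.948 -0.     0.319] [[0.017, -0.008, 0.006], [0.142, 0.002, 0.053]]
scene 223 [ 0.0598 -0.0033  0.0222] [0.953 0.001 0.302] [[0.016, -0.007, 0.006], [0.11, 0.001, 0.04]]
```

View pics/s3.png

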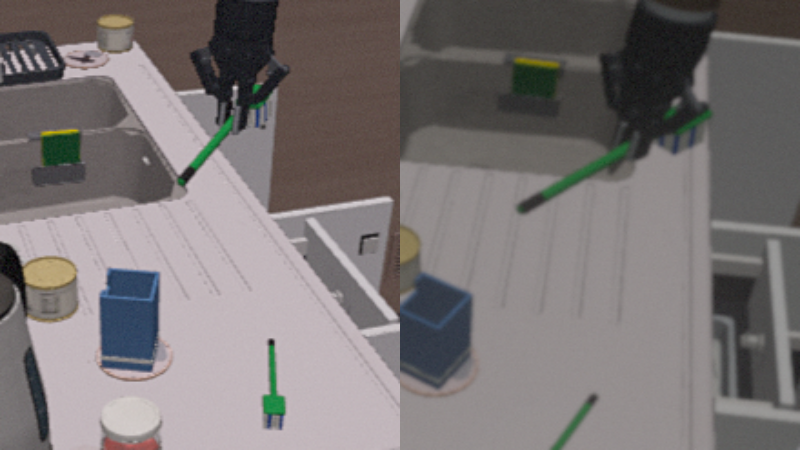

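The side and scene measurements give an in-hand axis of 18°, as planned, with the handle end at tool (0.14, 0, 0.052). I discard the wrist value as a close-range bias. Next I work out the insertion poses.

```bash
cat > f.py <<'E'
from h import *
C=np.array([.510,.0857]); ph=np.radians(5.5); fw=np.array([np.cos(ph),np.sin(ph),0]); Z=np.array([0,0,1.]); t=np.radians(18); Et=np.array([.138,0,.0515])
def pose(L,x,z): # lean deg, tip axis x in caddy frame (m), tip height above world
    L=np.radians(L); b=np.sin(L)*fw+np.cos(L)*Z; n=np.cos(L)*fw-np.sin(L)*Z
    M=frame(np.cos(t)*n-np.sin(t)*b,np.cross(Z,fw)); tip=np.r_[C,0]+x*fw+z*Z
    return tip-M@Et,M
def along(L,x,z,d):
    P,M=pose(L,x,z); l=np.radians(L); return P+d*(np.sin(l)*fw+np.cos(l)*Z),M
E
python3 - <<'E'
from f import *
s=state(); P,M=along(18,-.015,.017,.15); print(P.round(3),M.round(2).tolist())
rel([.44,-.07,.33],M); rel(P,M)
E
```

```text
[0.58  0.092 0.302] [[-0.59, -0.1, 0.81], [-0.06, 1.0, 0.08], [-0.81, -0.0, -0.59]]
row [0.167, -0.02, -0.165] [-0.374, -0.367, -0.927] nrows 18
row [0.537, 0.167, -0.042] [-0.374, -0.367, -0.927] nrows 18
```

```bash
python3 -m crank '[0.167,-0.02,-0.165,-0.1,-0.1,-0.25, 0.167,-0.02,-0.165,-0.1,-0.1,-0.25, 0.167,-0.02,-0.165,-0.374,-0.367,-0.927, 0.167,-0.02,-0.165,-0.374,-0.367,-0.927, 0.167,-0.02,-0.165,-0.374,-0.367,-0.927, 0.167,-0.02,-0.165,-0.374,-0.367,-0.927, 0.167,-0.02,-0.165,-0.374,-0.367,-0.927, 0.167,-0.02,-0.165,-0.374,-0.367,-0.927, 0.167,-0.02,-0.165,-0.374,-0.367,-0.927, 0.167,-0.02,-0.165,-0.374,-0.367,-0.927, 0.167,-0.02,-0.165,-0.374,-0.367,-0.927, 0.167,-0.02,-0.165,-0.374,-0.367,-0.927]'
python3 - <<'E'
from f import *
s=state(); P,M=along(18,-.015,.017,.15); print(np.round(s["joint_positions"],2))
rel([.44,-.07,.33],M); rel(P,M)
E
```

```text
t: 12.5
tcp_pos: [0.4398, -0.0696, 0.3289]
eef_rot: [0.634, 2.372, 0.106]
force: [0.2, 0.1, -0.8]
grip_width: 0.0113
grip_force: 49.2
[-0.17 -0.38 -0.59  0.68  0.02  0.36]
row [-0.002, -0.0, -0.001] [-0.11, -0.108, -0.271] nrows 5
row [-0.0, 0.388, 0.191] [-0.11, -0.108, -0.271] nrows 6
```

```bash
python3 -m crank '[0,0,0,-0.11,-0.108,-0.271, 0,0,0,-0.11,-0.108,-0.271, 0,0,0,-0.11,-0.108,-0.271, 0,0,0,-0.11,-0.108,-0.271, 0,0.388,0.191,-0.11,-0.108,-0.271, 0,0.388,0.191,-0.11,-0.108,-0.271, 0,0.388,0.191,-0.11,-0.108,-0.271, 0,0.388,0.191,-0.11,-0.108,-0.271, 0,0.388,0.191,-0.11,-0.108,-0.271, 0,0.388,0.191,-0.11,-0.108,-0.271, 0,0.388,0.191,-0.11,-0.108,-0.271, 0,0.388,0.191,-0.11,-0.108,-0.271]'
python3 - <<'E'
from f import *
s=state(); P,M=along(18,-.015,.017,.15); print(np.round(s["joint_positions"],2),"err",(s["tcp_pos"]-P).round(4)); rel(P,M); rel(*along(18,-.015,.017,0))
M=R.from_rotvec(s["eef_rot"]).as_matrix(); print("tip exp",(s["tcp_pos"]+M@Et).round(4))
ims=[]
for n in("side","scene"):
    p=grab_frame(n); w=pts(p); f=p["frame"]; hsv=cv2.cvtColor(f,cv2.COLOR_RGB2HSV).astype(int)
    T=(w-s["tcp_pos"])@M
    b=(np.abs(T[...,1])<.03)&(T[...,0]>.015)&(T[...,0]<.2)&(T[...,2]>-.02)&(T[...,2]<.1)
    g=b&(hsv[...,0]>50)&(hsv[...,0]<80)&(hsv[...,1]>110); dk=b&(f.max(-1)<70)&(T[...,0]>.08)
    q=w[g]; m=np.median(q,0); a=np.linalg.svd(q-m,full_matrices=False)[2][0]; a*=np.sign(a[2]); print(n,len(q),"axis",a.round(3),"mid",m.round(4),"dark",dk.sum(),w[dk].mean(0).round(4) if dk.sum() else "", "lowest", (w[dk][np.argsort(w[dk][:,2])[:5]]).mean(0).round(4) if dk.sum() else "")
    c=(60,330,200,440) if n=="side" else (40,340,200,460)
    ims.append(cv2.resize(f[c[0]:c[1],c[2]:c[3],::-1],(400,450)))
cv2.imwrite("pics/s4.png",np.hstack(ims))
E
```

```text
t: 13.5
tcp_pos: [0.5813, 0.0911, 0.3012]
eef_rot: [-0.1, 2.202, 0.053]
force: [-0.2, -0.5, -0.6]
grip_width: 0.0109
grip_force: 49.3
[ 0.2  -0.12 -0.68  0.08 -0.08  0.06] err [ 0.0009 -0.0013 -0.0004]
row [0.0, 0.003, -0.002] [-0.001, -0.002, -0.002] nrows 1
row [0.285, 0.002, 0.092] [-0.001, -0.002, -0.002] nrows 4
tip exp [0.5414 0.0877 0.1595]
side 234 axis [0.322 0.025 0.947] mid [0.5665 0.0964 0.2408] dark 54 [0.5453 0.095  0.1763] lowest [0.542  0.0951 0.1647]
scene 68 axis [0.312 0.019 0.95 ] mid [0.5654 0.092  0.2425] dark 109 [0.5427 0.0822 0.1522] lowest [0.5421 0.0708 0.0841]
```

View pics/s4.png

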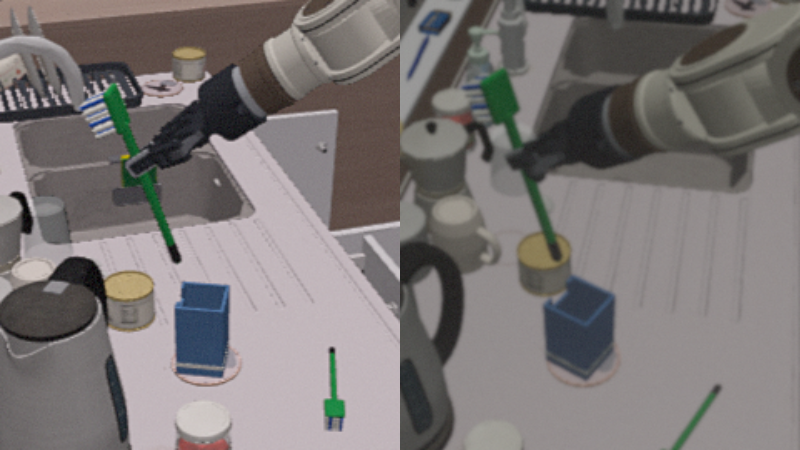

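The side crop shows the brush held head up and leaning forward, its tip at (178,258) above the caddy mouth, and the measured axis and tip match the plan. I'll insert it along its own axis.

```bash
python3 -m crank '[0.03,0.001,0.01,0,0,0, 0.06,0.001,0.02,0,0,0, 0.09,0.002,0.03,0,0,0, 0.12,0.002,0.039,0,0,0, 0.15,0.002,0.048,0,0,0, 0.17,0.002,0.055,0,0,0, 0.19,0.002,0.061,0,0,0, 0.19,0.002,0.061,0,0,0]'
python3 - <<'E'
from f import *
s=state(); rel(*along(18,-.015,.017,0)); rel(*pose(25,-.019,.013))
E
```

```text
t: 14.27
tcp_pos: [0.549, 0.0872, 0.2073]
eef_rot: [-0.096, 2.2, 0.051]
force: [-0.0, 0.0, -0.8]
grip_width: 0.0113
grip_force: 49.3
row [0.095, 0.004, 0.034] [-0.003, -0.001, -0.003] nrows 2
row [0.096, 0.004, 0.066] [-0.003, 0.06, -0.003] nrows 2
```

```bash
python3 -m crank '[0.02,0.002,0.007,0,0,0, 0.04,0.003,0.014,0,0,0, 0.06,0.003,0.021,0,0,0, 0.075,0.003,0.027,0,0,0, 0.085,0.003,0.031,0,0,0, 0.085,0.003,0.031,0,0,0]'
python3 -m crank '[0.002,0.001,0.007,0,0.012,0, 0.003,0.001,0.014,0,0.025,0, 0.004,0.001,0.021,0,0.037,0, 0.005,0.001,0.028,0,0.049,0, 0.006,0.001,0.033,0,0.058,0, 0.006,0.001,0.033,0,0.058,0]'
python3 - <<'E'
from f import *
s=state(); rel(*pose(25,-.019,.013)); rel(*pose(26,-.020,.011))
M=R.from_rotvec(s["eef_rot"]).as_matrix(); d=s["tcp_pos"]+M@Et-np.r_[C,0]; print("tip caddy",(d@fw).round(4),(d@np.cross(Z,fw)).round(4),d[2].round(4))
p=grab_frame("side"); cv2.imwrite("pics/s5.png",cv2.resize(p["frame"][100:330,220:440,::-1],None,fx=2.5,fy=2.5))
w=pts(p); f=p["frame"]; hsv=cv2.cvtColor(f,cv2.COLOR_RGB2HSV).astype(int)
b=(hsv[...,0]>98)&(hsv[...,0]<125)&(hsv[...,1]>90)&(w[...,2]>.1)&(w[...,2]<.125)&(np.hypot(w[...,0]-.507,w[...,1]-.088)<.07)
print(b.sum(),cv2.minAreaRect(w[b][:,:2].astype(np.float32)*1000))
E
```

```text
t: 14.77
tcp_pos: [0.5386, 0.0888, 0.166]
eef_rot: [-0.097, 2.197, 0.052]
force: [0.3, -0.2, -1.2]
grip_width: 0.011
grip_force: 49.3
t: 15.27
tcp_pos: [0.5524, 0.0911, 0.1567]
eef_rot: [-0.102, 2.308, 0.049]
force: [-2.2, 0.3, 1.6]
grip_width: 0.0109
grip_force: 49.5
row [0.018, -0.003, 0.002] [-0.001, 0.006, -0.003] nrows 1
row [0.021, -0.003, 0.009] [-0.001, 0.014, -0.003] nrows 1
tip caddy -0.0122 0.002 0.02
349 ((510.54541015625, 90.18013763427734), (61.67483139038086, 71.1089096069336), 5.64415979385376)
```

View pics/s5.png

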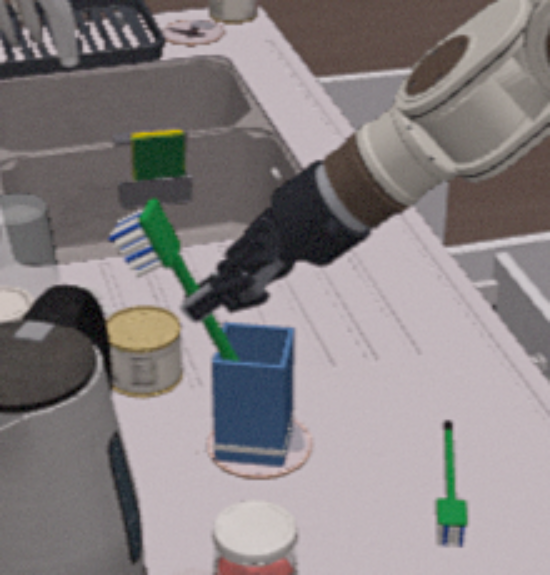

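The crop shows the brush in the caddy over the notch side, and the 2 N force means it already touches the notch edge. I'll ease it the last 9 mm down its axis.

```bash
python3 -m crank '[0.004,-0.001,0,0,0,0, 0.008,-0.002,0,0,0,0, 0.011,-0.002,0.001,0,0,0, 0.013,-0.002,0.001,0,0,0, 0.013,-0.002,0.001,0,0,0]'
python3 -m crank '[0.002,0,0,0,0,0, 0.004,0,0,0,0,0, 0.004,0,0,0,0,0]'
python3 - <<'E'
from f import *
s=state(); M=R.from_rotvec(s["eef_rot"]).as_matrix(); d=s["tcp_pos"]+M@Et-np.r_[C,0]; print("tip caddy",(d@fw).round(4),(d@np.cross(Z,fw)).round(4),d[2].round(4))
E
```

```text
t: 15.73
tcp_pos: [0.5461, 0.0898, 0.1486]
eef_rot: [-0.104, 2.312, 0.048]
force: [-0.6, -0.4, -0.9]
grip_width: 0.011
grip_force: 49.4
t: 15.98
tcp_pos: [0.5453, 0.0898, 0.1476]
eef_rot: [-0.104, 2.312, 0.049]
force: [-0.3, -0.6, -1.2]
grip_width: 0.0109
grip_force: 49.4
tip caddy -0.0199 0.0013 0.0111
```

```bash
python3 -m crank '[0.0015,0,0.0015,0,0,0, 0.003,0,0.003,0,0,0, 0.003,0,0.003,0,0,0]'; python3 -m crank '[0.0015,0,0.0015,0,0,0, 0.003,0,0.003,0,0,0, 0.003,0,0.003,0,0,0]'
```

```text
t: 16.23
tcp_pos: [0.5463, 0.09, 0.1464]
eef_rot: [-0.103, 2.31, 0.049]
force: [0.1, 0.1, 0.7]
grip_width: 0.0112
grip_force: 49.3
t: 16.48
tcp_pos: [0.5474, 0.0901, 0.1456]
eef_rot: [-0.103, 2.306, 0.049]
force: [1.2, -0.5, 4.8]
grip_width: 0.011
grip_force: 49.6
```

```bash
python3 -m crank '[-0.002,0,-0.002,0,0,0, -0.002,0,-0.002,0,0,0]'; python3 -m crank '[0,0,0,0,0,0, 0,0,0,0,0,0, 0,0,0,0,0,0, 0,0,0,0,0,0, 0,0,0,0,0,0, 0,0,-0.02,0,0,0, 0,0,-0.05,0,0,0, 0,0,-0.1,0,0,0, 0,0,-0.16,0,0,0, 0,0,-0.22,0,0,0, 0,0,-0.3,0,0,0, 0,0,-0.3,0,0,0]' 0
python3 - <<'E'
from h import *
print(np.round(state()["joint_positions"],2))
p=grab_frame("side"); a=p["frame"][100:330,220:440,::-1]; q=grab_frame("scene"); b=q["frame"][80:380,200:460,::-1]
cv2.imwrite("pics/s6.png",np.hstack([cv2.resize(a,(400,450)),cv2.resize(b,(400,450))]))
w=pts(p); f=p["frame"]; hsv=cv2.cvtColor(f,cv2.COLOR_RGB2HSV).astype(int)
b=(hsv[...,0]>98)&(hsv[...,0]<125)&(hsv[...,1]>90)&(w[...,2]>.1)&(w[...,2]<.125)&(np.hypot(w[...,0]-.507,w[...,1]-.088)<.07)
print(b.sum(),cv2.minAreaRect(w[b][:,:2].astype(np.float32)*1000))
for p in (p,q):
    w=pts(p);print([(t,w[int(d[0]["uv"][1]),int(d[0]["uv"][0])].round(3).tolist()) for t in("mug","jam_jar","tin") if (d:=spot_in(p,t))])
E
```

```text
t: 16.65
tcp_pos: [0.5465, 0.09, 0.1462]
eef_rot: [-0.103, 2.309, 0.049]
force: [1.4, -0.2, 3.4]
grip_width: 0.0111
grip_force: 49.5
t: 17.65
tcp_pos: [0.4336, 0.0795, 0.254]
eef_rot: [-0.102, 2.298, 0.052]
force: [1.8, 0.9, 0.6]
grip_width: 0.0851
grip_force: 0.0
[ 0.26 -0.4  -0.91  0.23 -0.12  0.12]
353 ((510.4189758300781, 90.17987060546875), (61.8014030456543, 71.9257583618164), 5.519079208374023)
[('mug', [0.591, 0.109, 0.191]), ('jam_jar', [0.451, 0.328, 0.068])]
[('jam_jar', [0.439, 0.311, 0.094]), ('tin', [0.628, 0.037, 0.054])]
```

View pics/s6.png

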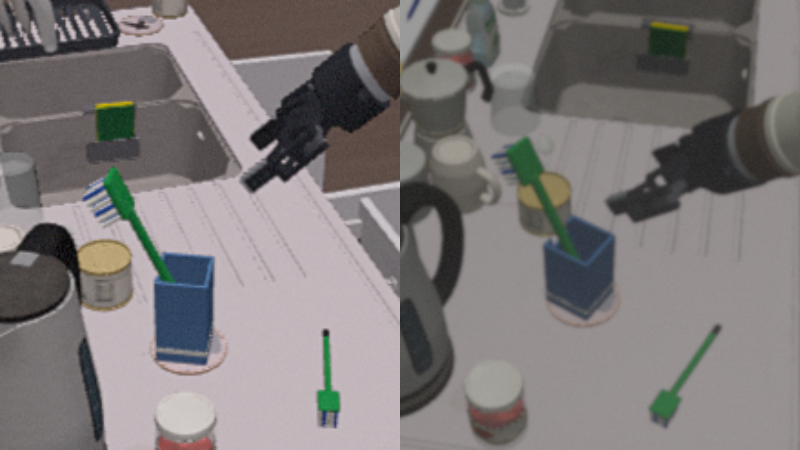

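The picture shows the caddy upright on the coaster (side crop foot around (182,345)). The brush stands in it head up, leaning over the notch from (165,275) to (118,190), and the gripper is clear. Nothing else has moved, so I'll hand in.

```bash
python3 -c "
from station import *
print(job_done())"
```

```text
the job is handed in; nothing more can be done
None
```

The job is done and handed in: the caddy stands upright on the coaster about 4 mm off centre, and the brush is in it, handle down, leaning out over the cut-down side; the gripper is clear, and the mug, jar and tin were not touched.

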